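Clamp a round bar in a pair of V-blocks

TASK

Set the round bar up for cross-drilling: lay it in both V-blocks with its end under the stirrup, slide it along until its end rests gently against the end stop, then tighten the T-handled screw until the bar is gripped. Stop turning once the effort has clearly risen above what the screw takes running free: nipped too little the bar slips, forced it gets marked. Let go, and leave the other things on the bench alone.

Things in the scene. Friction and masses are not known exactly. Their poses are not given: they have to be found in the camera images.
- bar_mid (a point): The work: a plain grey round bar 300 mm long, 22 mm in diameter, about 0.46 kg, lying on the bench to the left of the fixture. This point is its middle, on its axis (11 mm above what it lies on). x runs along the bar; both ends are alike and either may go first.
- v_fixture: Clamping fixture, fast to the bench: dark steel plate 300 x 92 x 12 mm with two grey V-blocks, 60 mm wide, V edges 48 mm high. Origin on the bench under the T-screw's axis; z up, x along the V's towards the end stop, away from the robot. A bar lying in both V's has its axis along x at y = 0, 50 mm above the bench; when its end is on the stop its middle is at x = -95 mm.
- front_vee (a point): Middle of the front V-block (the one nearer the robot, 30 mm long, at x = -185 mm in the fixture), on the axis of a bar lying in the V's, 50 mm above the bench. Between the two blocks (148 mm) there is only the 12 mm plate, so fingers can reach round the bar there.
- rear_vee (a point): Middle of the rear V-block (44 mm long, at x = 0 in the fixture), on the bar's axis, 50 mm up. A dark stirrup straddles it: 22 mm long along x, legs outside the block, 82 mm wide over all, bridge from 85 to 104 mm above the bench. A bar lying in both V's just short of the stirrup has its middle at x = -165 mm, 70 mm short of home; the T-handle overhangs its end.
- t_screw: Clamp screw in the stirrup, shoe below, T-handle on top. Origin mid crossbar; x along the crossbar (12 mm thick, 78 long, 25 clear below). Clockwise from above it sinks 2.5 mm a radian, crossbar too; the handle twists 0.1 rad at 0.3 N m. Shoe 4.5 to 7.5 mm above a bar at the start. Takes 0.25 N m free, plus 0.0025 per N of grip. Right: 0.13 over its free reading (50 N); under 0.06 loose, over 0.25 marks it.
- end_stop: End stop at the fixture's far end: dark bracket with a small round stop screw, 15 mm across, facing the bar in line with it, its face at x = 55 mm, 50 mm up, in the fixture. Origin the same as v_fixture's. A light stop: not to be pushed with more than 60 N.
- shell_cutter: Bystander: brown toothed shell mill 39 mm across, 46 mm high, standing on the bench near the robot; origin under its centre.
- nut: Bystander: hexagon nut 25 mm across, 16 mm high; origin under its centre.
- strap: Bystander: tan clamp strap with two holes, 76 x 27 x 14 mm, lying beyond the bar; origin under its centre.
- taper_stub: Bystander: broken taper shank 86 x 29 x 23 mm lying near the robot; origin under its centre.

How it is judged:
By the outcome, as a careful person would: the job done as asked, in the order asked, and still so for the second after the job is handed in, with the robot touching nothing.
It also fails if it takes over 67 s, if anything falls off the work surface, if the arm or the gripper's body presses on something with over 40 N, if the wrist force passes 120 N, or if a joint passes its speed limit or range.

ROBOT

A 6-joint arm with a two-finger parallel gripper is mounted at the origin on a cart in front of the work surface, level with it; the furniture and walls round the work are solid. World frame = base frame: x ahead of the robot, y to its left, z up, the work surface at z = 0. Lengths are in mm, angles in degrees, forces in N, time in s.
With the tool pointing down it reaches from about 300 to 850 mm from the base axis. Payload 4.2 kg.
Tool frame: the origin (TCP) lies midway between the tips of the shut fingers; the grasp point (between the pads) lies 19 mm behind it (env.grasp_offset is the distance from the TCP to the grasp point, in mm); z points along the fingers, y is the line along which they close (so a half turn about z gives the same grasp; the last joint's range is limited). The gripper opens to 91 mm and grips with 3 to 60 N. Pads are 32 mm wide; open, the fingers measure 118 mm over their backs; the gripper's body (76 mm by 178 mm) begins 60 mm behind the grasp point.
Start: joints at [-67.895, 18.312, 89.639, -0, 72.044, -1.146], TCP at [226.988, -528.318, 213.976] pointing down, gripper open.
Joint ranges: [-177.97, 177.97], [-48.28, 115.42], [12.27, 149.76], [-77.06, 257.06], [2.81, 150.46], [-146.56, 146.56]. Speed limits (degrees/s): [147.25, 147.25, 180, 180, 180, 180].

INTERFACE

Orientations are given as [roll, pitch, yaw] about the fixed x, y, z axes, in that order (R = Rz(yaw) Ry(pitch) Rx(roll)).
In Python, from workcell import env, optics gives the robot as it stands. The module is installed in compiled form; this text tells all that it offers.
- The arm moves only by the tool send_rows, never from a script. Its argument "targets" is a list that holds one entry, the list of rows, each a list of 7 numbers: the turn, a rotation vector about the world's x, y, z scaled (see below), then the shift along the world's x, y, z scaled (see below), then the closure, from -1 (fully open) to 1 (shut). In form: [[[rx, ry, rz, x, y, z, gripper], ...]]. A call has 1 to 12 rows; each row shifts and turns the commanded pose from where the row before left it; what a row does not reach is not made up. The controller multiplies each number of a shift by 0.2 m and each number of a turn by pi/2 rad. A row lasts 1/10 s, in which the tool goes at most 50 mm and 8.59 degrees, less where a joint would pass 70% of its speed; a pose out of reach is approached as far as the arm can. A call with a number of a shift or a turn outside -1 to 1 is refused whole. A call with a gripper value outside its range is refused whole. The fingers move at their own pace and stop on an object; "grip_force" is the grip in N (left out, the last holds). Time passes only in rows, so rows that do not move let the fingers close. It gives the time, the measured TCP pose, the force, the opening and the grip force at its end, in the units of the state.
- env.state(): the state, without advancing time (a new reading comes with each control period).
- optics.grab_frame(name): name is "side" or "top"; returns (picture, depth): 420x560x3 uint8, red, green, blue; 420x560 float32, mm along the optical axis (not along the pixel's ray), 0 where there is no reading.
- optics.camera_info(name): a dict with "camera_matrix" (3x3 intrinsics, pixels), "k1" (the pictures are not rectified: a ray, as slopes to the right and down, at radius r is drawn at 1 + k1 r^2 times it, then the intrinsics apply), "R" (3x3) and "t" (3): a world point X has camera coordinates R X + t. Camera axes: x right, y down, z forward; pixel columns grow to the right and rows downward; lengths in mm; the calibration is good to about 2 mm. A picture is of the moment at which its call begins. camera_info takes no time and is no camera call.
- env.job_done(): hands the job in; it is judged then, once.
Trained networks look in the newest picture that a camera, given by its name, has taken for a name from the list of things; names that differ only in an ending like _2 or _b are one class to them, and where a whole thing is asked for, a point or a joint stands for the part that bears it (a point fixed in the world has none). Each returns a list of dicts, best first, with "conf" (0 to 1); they miss things now and then, are a little off and sometimes report something else, mostly with a low value. They report only what shows in the picture. A call takes as long as a camera call.
- optics.silhouettes(camera, name): "mask" (420x560 bool, what is visible of it) and "at" ([column, row] in pixels, amid what is visible of it).
- optics.place_of(camera, name): "at" ([column, row] in pixels: a listed point, or the origin of a listed thing).
The state is a dict: "time_s": time; "qpos": joint angles; "qvel": joint speeds; "effort": joint torques, N m; "ee_pos": TCP position; "ee_rot": TCP orientation; "force": force on the tool from outside, world axes, zero at the start; "torque": the same for the moment, N m; "gripper_width": finger opening in mm; "gripper_force": force on a finger pad.
Only numpy, scipy, OpenCV 4.12 (cv2) and the standard library are available. Lean on these libraries where they do the work, as an engineer would, in place of code of your own. Each camera call takes 0.05 s, during which the arm holds its last target. There are 200 camera calls.

## Working session

There is one attempt and no reset: what is moved stays moved. The work goes in short steps, Python scripts to look and compute and a tool call to move; the robot and the scene stay as the last step left them, time stands still between calls to the robot, and variables do not carry over. Pictures are saved under pics/ and viewed, at most 10 in all, crops included, and the job is handed in when it is done.

Besides the shell and the picture viewer there is one more tool, called after "Emit:" as name(argument=value, ...), one argument or row to a line, values as JSON. send_rows: Moves the arm, as the interface text tells. Its arguments: {"type":"object","properties":{"targets":{"type":"array"},"grip_force":{"type":"number"}},"required":["targets"]}

```bash
mkdir -p pics; cat > h.py <<'E'
import numpy as np, cv2
from workcell import env, optics
def ray(cam,px):
    c=optics.camera_info(cam);K=np.array(c["camera_matrix"],float)
    d=cv2.undistortPoints(np.array([[px]],float),K,np.array([c["k1"],0,0,0,0.]))[0,0]
    R=np.array(c["R"]);t=np.array(c["t"])
    return -R.T@t, R.T@np.array([d[0],d[1],1.])
def at_z(cam,px,z):
    o,d=ray(cam,px); return o+d*(z-o[2])/d[2]
def at_depth(cam,px,dep):
    o,d=ray(cam,px); return o+d*dep
def proj(cam,X):
    c=optics.camera_info(cam);R=np.array(c["R"]);t=np.array(c["t"])
    p,_=cv2.projectPoints(np.array([X],float),cv2.Rodrigues(R)[0],t,np.array(c["camera_matrix"],float),np.array([c["k1"],0,0,0,0.]));return p[0,0]
E
python3 - <<'E'
from h import *
np.set_printoptions(precision=1,suppress=True)
for c in("top","side"):
    im,d=optics.grab_frame(c);cv2.imwrite(f"pics/{c}0.png",im[...,::-1]);np.save(f"{c}0.npy",d)
    print(c,ray(c,[280,210]))
    for n,z in [("bar_mid",11),("v_fixture",0),("front_vee",50),("rear_vee",50),("t_screw",130),("end_stop",0),("shell_cutter",0),("nut",0),("strap",0),("taper_stub",0)]:
        for r in optics.place_of(c,n)[:2]: print(n,round(r["conf"],2),np.array(r["at"]),at_z(c,r["at"],z), "dep", at_depth(c,r["at"],d[int(r["at"][1]),int(r["at"][0])]))
s=env.state();print(s)
E
```

```text
top (array([ 404.4,  317.5, 1046.5]), array([ 0.1, -0. , -1. ]))
v_fixture 0.22 [210.2 196.3] [507.7 459.7   0. ] dep [506.1 457.4  16.3]
front_vee 0.78 [373.7 242.6] [405.8 131.3  50. ] dep [405.8 128.7  35.7]
rear_vee 0.7 [331.3 163.8] [564.1 211.4  50. ] dep [556.3 216.6  98.5]
t_screw 0.66 [339.9 153.1] [570.9 203.6 130. ] dep [568.5 205.2 143. ]
t_screw 0.42 [208.3 196.2] [495.1 445.5 130. ] dep [507.8 463.4   1.4]
shell_cutter 0.57 [242.6 299.8] [293.8 394.7   0. ] dep [293.8 394.7   0.1]
nut 0.42 [279.  289.2] [313.9 319.8   0. ] dep [313.6 319.8  -3.7]
strap 0.87 [236.6 107.7] [694.7 403.2   0. ] dep [692.4 402.5   8.4]
taper_stub 0.9 [301.  302.9] [285.3 275.2   0. ] dep [287.  275.8  15.2]
side (array([ 363.1, 1171.9,  660.1]), array([ 0.1, -0.8, -0.5]))
bar_mid 0.93 [258.9 287.6] [500.2 448.9  11. ] dep [498.5 457.9  19.1]
bar_mid 0.71 [177.3 272.8] [678.3 423.   11. ] dep [682.8 412.2   1.7]
v_fixture 0.73 [246.3 221.2] [572.4 197.8   0. ] dep [561.7 247.7  33.8]
front_vee 0.96 [317.5 192.8] [401.9 125.6  50. ] dep [402.4 114.   43.2]
rear_vee 0.64 [247.6 205.4] [565.8 20
[... 235 characters left out ...]
03.3 413.8   8.4]
nut 0.68 [349.3 257.6] [319.5 316.1   0. ] dep [320.1 328.2   9.3]
strap 0.6 [175.1 272.4] [688.7 409.6   0. ] dep [687.2 413.1   3.1]
taper_stub 0.72 [362.2 249.9] [290.7 284.6   0. ] dep [290.4 280.8  -2.8]
taper_stub 0.28 [353.9 259.1] [309.5 320.3   0. ] dep [309.9 326.8   5. ]
{'time_s': 1.1, 'qpos': array([-67.9,  18.3,  89.6,  -0. ,  72. ,  -1.1]), 'qvel': array([-0.1,  0.1, -0.1, -0. ,  0.2, -0. ]), 'effort': array([  0. , -41.2, -23.2,   0.1,   0. ,  -0. ]), 'ee_pos': array([ 227. , -528.3,  214. ]), 'ee_rot': array([180. ,   0. ,  23.2]), 'force': array([-0.2,  0.5, -0.6]), 'torque': array([-0.,  0., -0.]), 'gripper_force': 0.0, 'gripper_width': 91.16462630956029}
```

View pics/top0.png

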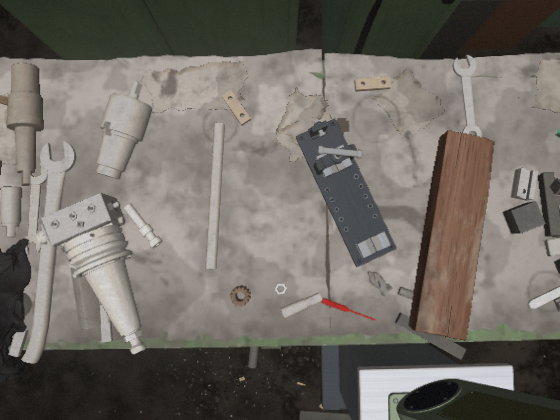

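View pics/side0.png

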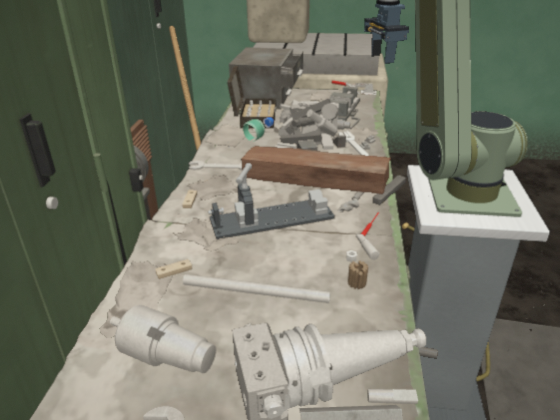

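```bash
python3 - <<'E'
from h import *
np.set_printoptions(precision=1,suppress=True)
d=np.load("top0.npy")
def cloud(mask,d,cam="top"):
    v,u=np.nonzero(mask&(d>0));c=optics.camera_info(cam);K=np.array(c["camera_matrix"],float)
    p=cv2.undistortPoints(np.stack([u,v],1).astype(float)[:,None],K,np.array([c["k1"],0,0,0,0.]))[:,0]
    P=np.c_[p,np.ones(len(p))]*d[v,u][:,None]
    return (P-np.array(c["t"]))@np.array(c["R"])
# bar from silhouettes
for cam in("top","side"):
    d=np.load(cam+"0.npy")
    for n in("bar_mid","v_fixture","t_screw","end_stop"):
        for r in optics.silhouettes(cam,n)[:2]:
            m=r["mask"];P=cloud(m,d,cam)
            if len(P)<5: continue
            q=np.median(P,0);k=cv2.minAreaRect(P[:,:2].astype(np.float32))
            print(cam,n,round(r["conf"],2),m.sum(),"med",q,"rect",k, "z",np.percentile(P[:,2],[5,50,95]))
            l=cv2.fitLine(P[:,:2].astype(np.float32),cv2.DIST_HUBER,0,.01,.01).ravel();print("   line",l,np.degrees(np.arctan2(l[1],l[0])))
            np.save(f"m_{cam}_{n}.npy",m) if r["conf"]>.5 else 0
E
```

```text
top bar_mid 0.96 1597 med [504.6 447.6  18.8] rect ((512.1082153320312, 450.0571594238281), (26.074626922607422, 304.2290954589844), 86.14415740966797) z [11.3 18.8 22.6]
   line [  1.   -0.1 507.5 447.6] -3.7977195
top v_fixture 0.93 6585 med [512.7 181.   11.9] rect ((517.7653198242188, 179.78916931152344), (313.1065673828125, 96.31208038330078), 23.530029296875) z [  7.9  11.9 105. ]
   line [  0.9   0.4 511.5 182.7] 25.267494
top v_fixture 0.62 328 med [570.4 206.4 144.6] rect ((571.7755126953125, 199.6944580078125), (25.018123626708984, 90.22247314453125), 2.777050256729126) z [122.1 144.6 147.8]
   line [  0.1   1.  570.2 206.1] 83.27497
top t_screw 0.66 341 med [570.5 206.4 144.5] rect ((584.9280395507812, 204.2124786376953), (79.04244995117188, 41.02247619628906), 83.07482147216797) z [110.1 144.5 147.7]
   line [  0.1   1.  570.3 206.2] 83.38252
top end_stop 0.56 260 med [634.3 235.6  55.4] rect ((642.1641235351562, 235.71961975097656), (44.23662567138672, 34.40755081176758), 13.517383575439453) z [17.3 55.4 66.4]
   line [  0.4  -0.9 633.6 235. ] -68.34835
side bar_mid 0.6 1583 med [501.4 457.   16.5] rect ((514.0357666015625, 441.1130676269531), (45.4351806640625, 309.75146484375), 85.90618896484375) z [ 5.1 16.5 21. ]
   line [  1.   -0.1 504.9 457.9] -3.847678
side v_fixture 0.83 3581 med [539.9 205.3  11. ] rect ((548.7879028320312, 102.714599609375), (300.9350891113281, 274.8522033691406), 23.314292907714844) z [  3.5  11.  102.4]
   line [  0.9   0.4 527.  209.6] 22.407385
side t_screw 0.63 126 med [568.3 213.4 141.3] rect ((574.0338745117188, 211.51455688476562), (76.97225952148438, 22.35136604309082), 86.34112548828125) z [107.6 141.3 145.6]
   line [  0.1   1.  568.6 216.4] 82.11899
side end_stop 0.53 216 med [633.2 248.2  41.9] rect ((647.0411376953125, 199.85687255859375), (29.093923568725586, 117.29833221435547), 19.41951560974121) z [13.  41.9 64.2]
   line [  0.2  -1.  634.  243. ] -78.35891
```

The top view shows the bar at (216,195), fixture plate from (315,125) to (375,262) with T-handle at (340,153), and strap at (236,107), and cutter/nut/stub near (241,295)/(280,289)/(301,303). The side view agrees. Next I'll refine the bar and fixture poses.

```bash
cat >> h.py <<'E'
def cloud(mask,d,cam="top"):
    v,u=np.nonzero(mask&(d>0));c=optics.camera_info(cam);K=np.array(c["camera_matrix"],float)
    p=cv2.undistortPoints(np.stack([u,v],1).astype(float)[:,None],K,np.array([c["k1"],0,0,0,0.]))[:,0]
    P=np.c_[p,np.ones(len(p))]*d[v,u][:,None]
    return (P-np.array(c["t"]))@np.array(c["R"])
E
python3 - <<'E'
from h import *
np.set_printoptions(precision=1,suppress=True)
d=np.load("top0.npy")
P=cloud(np.load("m_top_bar_mid.npy"),d)
T=P[P[:,2]>17]
l=cv2.fitLine(T[:,:2].astype(np.float32),cv2.DIST_HUBER,0,.01,.01).ravel()
s=(T[:,:2]-l[2:])@l[:2]; print("bar ends s",np.percentile(s,[0,.5,99.5,100]),"mid",l[2:]+l[:2]*(s.min()+s.max())/2,np.degrees(np.arctan2(l[1],l[0])), "z",np.percentile(T[:,2],90))
M=np.load("m_top_v_fixture.npy")
# all points around fixture
C=cloud(np.ones_like(d,bool),d)
C=C[(abs(C[:,0]-520)<180)&(abs(C[:,1]-180)<150)]
pl=C[(C[:,2]>8)&(C[:,2]<16)]
pl=pl[np.linalg.norm(pl[:,:2]-[517,180],axis=1)<165]
k=cv2.minAreaRect(pl[:,:2].astype(np.float32));print("plate",k)
for a in (22.5,23,23.5,24,24.5,25,25.5):
    R=np.array([[np.cos(np.radians(a)),np.sin(np.radians(a))],[-np.sin(np.radians(a)),np.cos(np.radians(a))]])
    q=pl[:,:2]@R.T; print(a,np.percentile(q[:,1],[1,99]),np.percentile(q[:,0],[.5,99.5]),(np.percentile(q[:,1],[2,98])))
E
```

```text
bar ends s [-145.4 -144.7  151.7  152.9] mid [509.  448.3] -3.6383271 z 22.284682744807746
plate ((518.91943359375, 182.62911987304688), (317.66888427734375, 100.57423400878906), 25.610857009887695)
22.5 [-76.6  16. ] [392.8 689.2] [-75.2  14.7]
23 [-80.7  10.5] [392.3 688.8] [-79.5   9.6]
23.5 [-84.9   5.6] [392.  688.6] [-84.3   4.9]
24 [-89.6   0.9] [391.7 688.2] [-88.8   0.2]
24.5 [-94.6  -3.6] [391.2 687.8] [-93.5  -4.4]
25 [-99.6  -7.7] [390.9 687.4] [-98.3  -8.9]
25.5 [-104.9  -11.6] [390.5 687. ] [-103.2  -13.1]
```

```bash
python3 - <<'E'
from h import *
im=cv2.imread("pics/top0.png")[105:275,285:415]
cv2.imwrite("pics/crop1.png",cv2.resize(im,None,fx=3.5,fy=3.5,interpolation=cv2.INTER_CUBIC))
np.set_printoptions(precision=1,suppress=True)
d=np.load("top0.npy");C=cloud(np.ones_like(d,bool),d)
a=np.radians(23.5);R=np.array([[np.cos(a),np.sin(a)],[-np.sin(a),np.cos(a)]])
o=np.array([568,204.]);q=(C[:,:2]-o)@R.T
w=(abs(q[:,1])<50)&(q[:,0]>-240)&(q[:,0]<110)
for z0,z1,x0,x1 in((25,55,-240,-150),(25,55,-60,110),(80,112,-60,60),(112,133,-60,60),(136,160,-60,60)):
    m=w&(C[:,2]>z0)&(C[:,2]<z1)&(q[:,0]>x0)&(q[:,0]<x1);print(z0,m.sum(),"x",np.percentile(q[m,0],[2,50,98]),"y",np.percentile(q[m,1],[2,50,98]),"z",np.percentile(C[m,2],[5,50,95]), cv2.minAreaRect(C[m,:2].astype(np.float32)))
E
```

```text
25 484 x [-195.7 -180.9 -166.3] y [-29.7  -3.1  28.7] z [32.2 45.1 49.3] ((402.35211181640625, 130.54513549804688), (30.169740676879883, 60.74754333496094), 23.762584686279297)
25 402 x [-18.2  -6.8  90.5] y [-29.8   3.5  39.9] z [30.2 45.5 52.7] ((591.9794921875, 226.77435302734375), (116.50389862060547, 74.63902282714844), 39.272796630859375)
80 354 x [-7.9  2.5 14.2] y [-39.   14.7  40.6] z [ 85.3  97.8 104.1] ((570.9035034179688, 204.77330017089844), (24.067407608032227, 83.77252960205078), 24.011680603027344)
112 12 x [-1.6  0.3  4.5] y [-0.6  3.9  5.4] z [113.  118.7 126.1] ((567.3565673828125, 207.23924255371094), (9.019042015075684, 2.4619977474212646), 68.15959930419922)
136 308 x [-18.4   3.6  25.6] y [-32.7   0.8  34.3] z [141.1 144.7 147.8] ((571.1341552734375, 205.8935089111328), (78.99590301513672, 13.693702697753906), 83.48499298095703)
```

View pics/crop1.png

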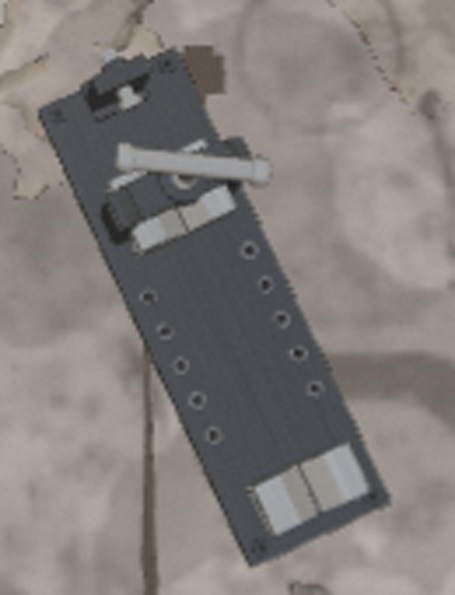

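Fixture: origin about (571,205), yaw about 23.8°. The front vee sits 184 mm away, against 185 expected. T crossbar at (571,206) along 83.5°. Bar middle (509,448), yaw -3.6°. Moving over the bar now.

Emit:
send_rows(
  targets=[
    [[0,0,0.0811,0.073,0.232,0,-1],[0,0,0.0811,0.073,0.232,0,-1],[0,0,0.0811,0.073,0.232,0,-1],[0,0,0.0811,0.073,0.232,0,-1],[0,0,0.0811,0.073,0.232,0,-1],[0,0,0.0811,0.073,0.232,0,-1],[0,0,0.0811,0.073,0.232,0,-1],[0,0,0.0811,0.073,0.232,0,-1],[0,0,0.0811,0.073,0.232,0,-1],[0,0,0.0811,0.073,0.232,0,-1],[0,0,0.0811,0.073,0.232,0,-1],[0,0,0.0811,0.073,0.232,0,-1]],
  ],
)

```text
time_s: 2.7
ee_pos: [402.5, 30.5, 214.4]
ee_rot: [179.9, 0.0, 111.2]
force: [0.8, -0.4, 0.8]
gripper_width: 91.3
gripper_force: 0.0
```

Emit:
send_rows(
  targets=[
    [[0,0,0.0811,0.073,0.232,0,-1],[0,0,0.0811,0.073,0.232,0,-1],[0,0,0.0811,0.073,0.232,0,-1],[0,0,0.0811,0.073,0.232,0,-1],[0,0,0.0811,0.073,0.232,0,-1],[0,0,0.0811,0.073,0.232,0,-1],[0,0,0.0811,0.073,0.232,0,-1],[0,0,0.0811,0.073,0.232,-0.1,-1],[0,0,0.0811,0.073,0.232,-0.15,-1],[0,0,0,0,0,0,-1]],
  ],
)

```text
time_s: 3.7
ee_pos: [529.9, 441.4, 162.4]
ee_rot: [-179.8, -0.3, 176.8]
force: [-0.3, -0.4, -0.5]
gripper_width: 91.2
gripper_force: 0.0
```

Emit:
send_rows(
  targets=[
    [[0,0,0,0,0,-0.2,-1],[0,0,0,0,0,-0.2,-1],[0,0,0,0,0,-0.2,-1],[0,0,0,0,0,0,-1],[0,0,0,0,0,0,-1]],
  ],
)

```text
time_s: 4.2
ee_pos: [531.3, 437.6, 49.6]
ee_rot: [-180.0, 0.0, 176.5]
force: [0.5, -0.3, -0.5]
gripper_width: 91.3
gripper_force: 0.0
```

Emit:
send_rows(
  targets=[
    [[0,0,0,0.013,0.045,-0.1,-1],[0,0,0,0,0,-0.075,-1],[0,0,0,0,0,-0.05,-1],[0,0,0,0,0,0,-1],[0,0,0,0,0,0,-1]],
  ],
)

```text
time_s: 4.7
ee_pos: [533.9, 447.0, 4.4]
ee_rot: [180.0, 0.0, 176.5]
force: [0.7, 0.7, 0.2]
gripper_width: 91.6
gripper_force: 0.0
```

Emit:
send_rows(
  targets=[
    [[0,0,0,0,0,0,1],[0,0,0,0,0,0,1],[0,0,0,0,0,0,1],[0,0,0,0,0,0,1],[0,0,0,0,0,0,1],[0,0,0,0,0,0,1],[0,0,0,0,0,0,1],[0,0,0,0,0,0,1]],
  ],
  grip_force=50,
)

```text
time_s: 5.5
ee_pos: [533.6, 447.0, 3.7]
ee_rot: [180.0, -0.0, 176.5]
force: [0.7, 0.1, -0.2]
gripper_width: 30.6
gripper_force: 0.0
```

Emit:
send_rows(
  targets=[
    [[0,0,0,0,0,0,1],[0,0,0,0,0,0,1],[0,0,0,0,0,0,1],[0,0,0,0,0,0.1,1],[0,0,0,0,0,0.2,1],[0,0,0,0,0,0.2,1],[0,0,0,0,0,0,1],[0,0,0,0,0,0,1]],
  ],
)

```text
time_s: 6.3
ee_pos: [533.3, 446.5, 103.2]
ee_rot: [-180.0, -0.0, 176.5]
force: [-0.6, -0.0, -5.5]
gripper_width: 21.1
gripper_force: 50.0
```

Emit:
send_rows(
  targets=[
    [[0,0,0,0,-0.1,0.14,1],[0,0,0.04,-0.05,-0.16,0.125,1],[0,0,0.043,-0.06,-0.17,0.12,1],[0,0,0.044,-0.07,-0.19,0,1],[0,0,0.044,-0.07,-0.19,0,1],[0,0,0.044,-0.07,-0.19,0,1],[0,0,0.044,-0.07,-0.19,0,1],[0,0,0.044,-0.07,-0.19,0,1],[0,0,0,-0.05,-0.12,0,1],[0,0,0,0,0,0,1],[0,0,0,0,0,0,1]],
  ],
)

```text
time_s: 7.4
ee_pos: [430.5, 146.4, 178.9]
ee_rot: [180.0, -0.2, -156.3]
force: [0.3, 0.5, -4.9]
gripper_width: 20.8
gripper_force: 50.0
```

```bash
python3 - <<'E'
from h import *
np.set_printoptions(precision=1,suppress=True)
for c in("side","top"):
    im,d=optics.grab_frame(c);cv2.imwrite(f"pics/{c}1.png",im[...,::-1])
    for r in optics.silhouettes(c,"bar_mid")[:1]:
        P=cloud(r["mask"],d,c);print(c,r["conf"],len(P),np.median(P,0))
        z=np.median(P[:,2]);P=P[abs(P[:,2]-z)<25]
        if len(P)>20:
            l=cv2.fitLine(P.astype(np.float32),cv2.DIST_HUBER,0,.01,.01).ravel();s=(P-l[3:])@l[:3]
            print(l,np.degrees(np.arctan2(l[1],l[0])),"ends",l[3:]+l[:3]*np.percentile(s,.5),l[3:]+l[:3]*np.percentile(s,99.5))
s=env.state();print(s["ee_pos"],s["ee_rot"],s["qpos"],s["time_s"])
E
```

```text
side 0.93 1106 [386.2 134.6 188.2]
[  0.9   0.4  -0.  405.  146.2 188.3] 23.748285 ends [268.6  86.2 188.4] [540.  205.6 188.2]
top 0.75 1047 [481.1 171.3 194.2]
[  0.9   0.4   0.  421.3 148.1 194.1] 21.72994 ends [270.9  88.2 191.5] [545.1 197.5 196.2]
[431.8 147.7 180. ] [ 180.    -0.1 -156.1] [ 17.4   9.2 107.3   0.   63.5 -96.4] 7.6
```

Emit:
send_rows(
  targets=[
    [[0,0,0,0.023,-0.01,-0.05,1],[0,0,0,0,0,-0.15,1],[0,0,0,0,0,-0.2,1],[0,0,0,0,0,-0.15,1],[0,0,0,0,0,-0.05,1],[0,0,0,0,0,-0.03,1],[0,0,0,0,0,0,1],[0,0,0,0,0,0,1]],
  ],
)

```text
time_s: 8.4
ee_pos: [437.5, 145.4, 55.8]
ee_rot: [-180.0, 0.2, -156.2]
force: [-0.0, -0.2, -3.7]
gripper_width: 21.5
gripper_force: 50.0
```

```bash
python3 - <<'E'
from h import *
im,d=optics.grab_frame("side")
a=cv2.resize(im[130:250,190:350],None,fx=5,fy=4.9,interpolation=cv2.INTER_CUBIC)
cv2.imwrite("pics/s2.png",a[...,::-1])
s=env.state();print(s["ee_pos"],s["ee_rot"],s["force"],s["torque"])
E
```

```text
[437.50559086 145.39814294  55.96808662] [-1.79982235e+02  1.78982273e-01 -1.56190671e+02] [ 0.63609876  0.37670236 -3.55795427] [ 0.1622685  -0.24857896  0.01537717]
```

View pics/s2.png

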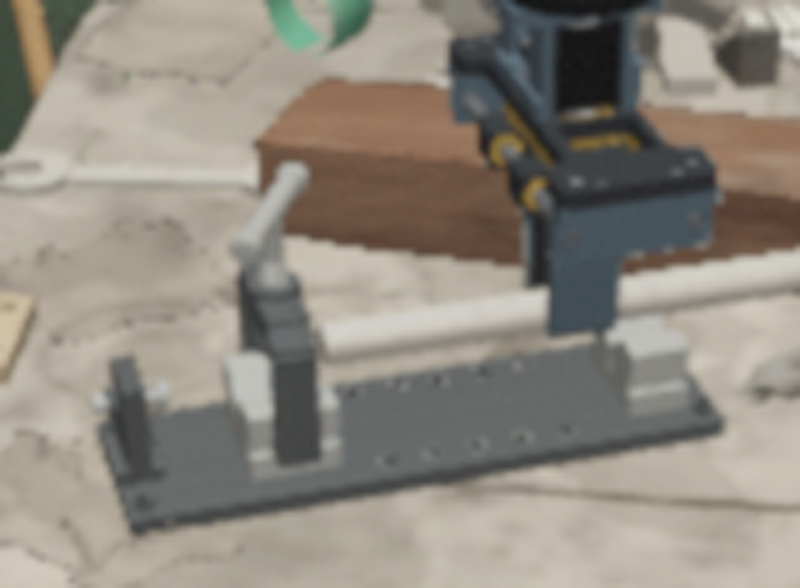

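The side crop shows the bar above both V's, its end at (330,335) just short of the stirrup at (315,330). The fingers are just clear of the front vee. I'll lower it slowly until it touches.

Emit:
send_rows(
  targets=[
    [[0,0,0,-0.005,0,-0.03,1],[0,0,0,0,0,-0.02,1],[0,0,0,0,0,0,1],[0,0,0,0,0,0,1]],
  ],
)

```text
time_s: 8.85
ee_pos: [435.2, 145.0, 44.7]
ee_rot: [180.0, -0.0, -156.2]
force: [-0.2, 0.5, -4.8]
gripper_width: 20.6
gripper_force: 50.0
```

Emit:
send_rows(
  targets=[
    [[0,0,0,0,0,-0.01,1],[0,0,0,0,0,0,1],[0,0,0,0,0,0,1]],
  ],
)

```text
time_s: 9.15
ee_pos: [435.5, 145.2, 42.8]
ee_rot: [180.0, 0.0, -156.2]
force: [0.5, 0.7, -3.6]
gripper_width: 21.1
gripper_force: 50.0
```

Emit:
send_rows(
  targets=[
    [[0,0,0,0,0,-0.0075,1],[0,0,0,0,0,0,1],[0,0,0,0,0,0,1]],
  ],
)

```text
time_s: 9.45
ee_pos: [435.6, 145.3, 42.3]
ee_rot: [180.0, 0.1, -156.2]
force: [-2.6, 0.5, 6.9]
gripper_width: 21.3
gripper_force: 50.0
```

Emit:
send_rows(
  targets=[
    [[0,0,0,0,0,-0.0075,1],[0,0,0,0,0,0,1],[0,0,0,0,0,0,1]],
  ],
)

```text
time_s: 9.75
ee_pos: [435.7, 145.3, 41.9]
ee_rot: [180.0, 0.1, -156.2]
force: [-3.5, -0.0, 16.5]
gripper_width: 21.3
gripper_force: 50.0
```

Emit:
send_rows(
  targets=[
    [[0,0,0,0,0,0.0125,1],[0,0,0,0,0,0,1],[0,0,0,0.0275,0.0121,0,1],[0,0,0,0.0275,0.0121,0,1],[0,0,0,0,0,0,1],[0,0,0,0,0,0,1]],
  ],
)

```text
time_s: 10.35
ee_pos: [437.6, 146.2, 41.8]
ee_rot: [180.0, -1.2, -156.1]
force: [-17.0, -8.3, 21.9]
gripper_width: 21.0
gripper_force: 50.0
```

Emit:
send_rows(
  targets=[
    [[0,0,0,0,0,-0.0075,1],[0,0,0,0,0,0,1],[0,0,0,0,0,0,1]],
  ],
)

```text
time_s: 10.65
ee_pos: [437.6, 146.2, 41.7]
ee_rot: [180.0, -1.1, -156.1]
force: [-20.8, -10.0, 33.6]
gripper_width: 21.1
gripper_force: 50.0
```

Emit:
send_rows(
  targets=[
    [[0,0,0,-0.03,-0.0132,0.01,1],[0,0,0,0,0,0.0175,1],[0,0,0,0,0,0,1],[0,0,0,0,0,0,1]],
  ],
)

```text
time_s: 11.05
ee_pos: [441.1, 147.4, 46.0]
ee_rot: [-180.0, 0.0, -156.2]
force: [0.3, -0.6, -4.7]
gripper_width: 21.2
gripper_force: 50.0
```

```bash
python3 - <<'E'
from h import *
np.set_printoptions(precision=2,suppress=True)
im,d=optics.grab_frame("side")
a=cv2.resize(im[170:240,210:350],None,fx=5.7,fy=5.7,interpolation=cv2.INTER_CUBIC)
cv2.imwrite("pics/s3.png",a[...,::-1])
r=optics.silhouettes("side","bar_mid")[0];P=cloud(r["mask"],d,"side")
l=cv2.fitLine(P.astype(np.float32),cv2.DIST_HUBER,0,.01,.01).ravel();q=(P-l[3:])@l[:3];print(r["conf"],l,np.degrees(np.arctan2(l[1],l[0])),l[3:]+l[:3]*np.percentile(q,.5),l[3:]+l[:3]*np.percentile(q,99.5))
s=env.state();print(s["ee_pos"],s["ee_rot"],s["force"],s["torque"])
E
```

```text
0.62 [  0.92   0.4    0.   416.2  147.09  55.92] 23.762978 [279.25  86.79  55.28] [549.31 205.69  56.54]
[440.7  147.35  45.85] [ 180.     -0.01 -156.19] [ 0.87 -0.56 -4.36] [ 0.17 -0.18 -0.04]
```

View pics/s3.png

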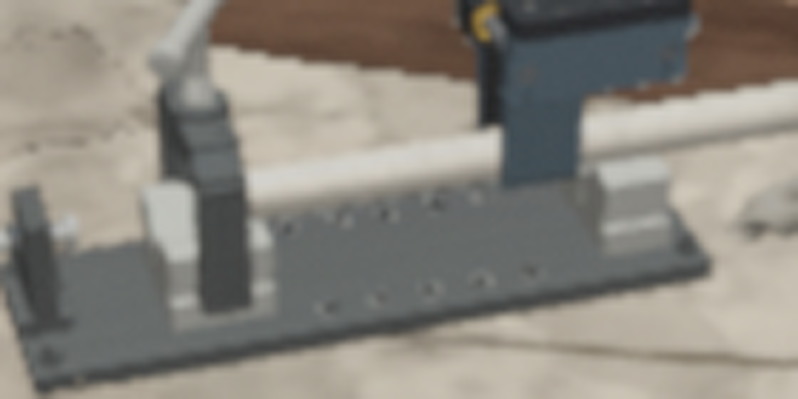

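The bar is level, freed and 3 mm above the V's. Its end at about (245,185) is at the rear block's mouth. I'll go a little further in, then lower.

Emit:
send_rows(
  targets=[
    [[0,0,0,0.032,0.0141,0,1],[0,0,0,0,0,0,1],[0,0,0,0,0,-0.01,1],[0,0,0,0,0,0,1],[0,0,0,0,0,0,1]],
  ],
)

```text
time_s: 11.65
ee_pos: [446.4, 149.9, 44.1]
ee_rot: [180.0, -0.0, -156.2]
force: [-0.1, 0.3, -5.2]
gripper_width: 20.9
gripper_force: 50.0
```

Emit:
send_rows(
  targets=[
    [[0,0,0,0,0,-0.006,1],[0,0,0,0,0,0,1],[0,0,0,0,0,0,1]],
  ],
)

```text
time_s: 11.95
ee_pos: [446.6, 150.0, 43.0]
ee_rot: [180.0, -0.0, -156.2]
force: [-1.3, -0.5, -4.6]
gripper_width: 21.0
gripper_force: 50.0
```

Emit:
send_rows(
  targets=[
    [[0,0,0,0,0,-0.005,1],[0,0,0,0,0,0,1],[0,0,0,0,0,0,1]],
  ],
)

```text
time_s: 12.25
ee_pos: [446.7, 150.2, 42.6]
ee_rot: [180.0, 0.0, -156.2]
force: [-2.4, -0.1, 4.8]
gripper_width: 21.3
gripper_force: 50.0
```

Emit:
send_rows(
  targets=[
    [[0,0,0,0.023,0.0101,0,1],[0,0,0,0.023,0.0101,0,1],[0,0,0,0,0,0,1],[0,0,0,0,0,0,1]],
  ],
)

```text
time_s: 12.65
ee_pos: [448.1, 150.9, 42.4]
ee_rot: [180.0, -1.0, -156.2]
force: [-18.0, -8.5, 23.4]
gripper_width: 21.2
gripper_force: 50.0
```

The bar isn't blocked: the compliant arm tips its nose down when dragged, which wedges it in the V's. I'll float it about 1 mm and slide it that way.

Emit:
send_rows(
  targets=[
    [[0,0,0,0,0,0.006,1],[0,0,0,0,0,0.003,1],[0,0,0,0,0,0,1],[0,0,0,0,0,0,1]],
  ],
)

```text
time_s: 13.05
ee_pos: [456.2, 154.1, 43.5]
ee_rot: [180.0, 0.0, -156.2]
force: [-0.7, 0.5, -5.1]
gripper_width: 21.3
gripper_force: 50.0
```

Emit:
send_rows(
  targets=[
    [[0,0,0,0.0343,0.0151,0,1],[0,0,0,0.0343,0.0151,0,1],[0,0,0,0.0343,0.0151,0,1],[0,0,0,0,0,0,1],[0,0,0,0,0,0,1]],
  ],
)

```text
time_s: 13.55
ee_pos: [476.5, 163.2, 43.6]
ee_rot: [180.0, -0.0, -156.2]
force: [0.3, 0.8, -5.2]
gripper_width: 21.4
gripper_force: 50.0
```

Emit:
send_rows(
  targets=[
    [[0,0,0,0.0343,0.0151,0,1],[0,0,0,0.0343,0.0151,0,1],[0,0,0,0.025,0.011,0,1],[0,0,0,0,0,0,1],[0,0,0,0,0,0,1]],
  ],
)

```text
time_s: 14.05
ee_pos: [495.0, 171.3, 43.7]
ee_rot: [180.0, -0.0, -156.2]
force: [-0.8, -0.9, -4.7]
gripper_width: 21.2
gripper_force: 50.0
```

```bash
python3 - <<'E'
from h import *
np.set_printoptions(precision=2,suppress=True)
im,d=optics.grab_frame("side")
a=cv2.resize(im[140:240,200:350],None,fx=5.3,fy=5.3,interpolation=cv2.INTER_CUBIC)
cv2.imwrite("pics/s4.png",a[...,::-1])
s=env.state();print(s["ee_pos"],s["ee_rot"],s["force"],s["torque"])
E
```

```text
[494.78 171.23  43.66] [ 179.99   -0.05 -156.2 ] [-0.71  0.37 -4.52] [ 0.16 -0.22 -0.04]
```

View pics/s4.png

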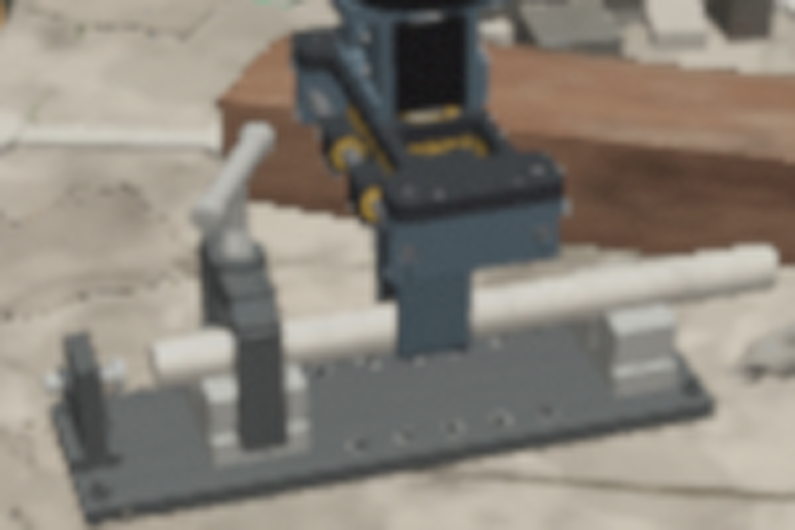

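The bar is through the stirrup and above both V's. Its end at (155,362) is about 15 mm from the stop at (122,372). Creeping in now.

Emit:
send_rows(
  targets=[
    [[0,0,0,0.023,0.0101,0,1],[0,0,0,0.0183,0.0081,0,1],[0,0,0,0,0,0,1],[0,0,0,0,0,0,1]],
  ],
)

```text
time_s: 14.5
ee_pos: [503.4, 175.0, 43.8]
ee_rot: [180.0, -0.0, -156.2]
force: [-1.0, -0.3, -4.8]
gripper_width: 21.1
gripper_force: 50.0
```

Emit:
send_rows(
  targets=[
    [[0,0,0,0.009,0.004,0,1],[0,0,0,0,0,0,1],[0,0,0,0,0,0,1]],
  ],
)

```text
time_s: 14.8
ee_pos: [505.2, 175.8, 43.8]
ee_rot: [180.0, -0.0, -156.2]
force: [-0.5, 0.2, -5.0]
gripper_width: 21.2
gripper_force: 50.0
```

Emit:
send_rows(
  targets=[
    [[0,0,0,0.009,0.004,0,1],[0,0,0,0,0,0,1],[0,0,0,0,0,0,1]],
  ],
)

```text
time_s: 15.1
ee_pos: [507.1, 176.6, 43.8]
ee_rot: [180.0, 0.0, -156.2]
force: [-0.3, -0.2, -5.4]
gripper_width: 21.0
gripper_force: 50.0
```

Emit:
send_rows(
  targets=[
    [[0,0,0,0.008,0.0035,-0.002,1],[0,0,0,0,0,0,1],[0,0,0,0,0,0,1]],
  ],
)

```text
time_s: 15.4
ee_pos: [507.7, 177.0, 43.3]
ee_rot: [180.0, -0.1, -156.2]
force: [-3.5, 0.0, -1.8]
gripper_width: 20.9
gripper_force: 50.0
```

Emit:
send_rows(
  targets=[
    [[0,0,0,0.007,0.0031,0,1],[0,0,0,0,0,0,1],[0,0,0,0,0,0,1]],
  ],
)

```text
time_s: 15.7
ee_pos: [507.7, 177.0, 43.3]
ee_rot: [180.0, -0.3, -156.2]
force: [-6.2, -3.6, 0.3]
gripper_width: 21.1
gripper_force: 50.0
```

Emit:
send_rows(
  targets=[
    [[0,0,0,0.007,0.0031,0,1],[0,0,0,0,0,0,1],[0,0,0,0,0,0,1]],
  ],
)

```text
time_s: 16.0
ee_pos: [507.7, 177.0, 43.2]
ee_rot: [180.0, -0.5, -156.2]
force: [-9.6, -4.3, 4.4]
gripper_width: 21.2
gripper_force: 50.0
```

The stop is reached at fixture x = -69, where -70 was expected, with about 10 N. I'll ease the push, lower into the V's and open.

Emit:
send_rows(
  targets=[
    [[0,0,0,-0.006,-0.0026,-0.004,1],[0,0,0,0,0,0,1],[0,0,0,0,0,0,1]],
  ],
)

```text
time_s: 16.3
ee_pos: [507.7, 177.0, 42.9]
ee_rot: [180.0, -0.3, -156.2]
force: [-7.8, -3.3, 3.9]
gripper_width: 21.0
gripper_force: 50.0
```

Emit:
send_rows(
  targets=[
    [[0,0,0,0,0,0,-1],[0,0,0,0,0,0,-1],[0,0,0,0,0,0,-1],[0,0,0,0,0,0,-1],[0,0,0,0,0,0,-1],[0,0,0,-0.03,-0.013,0.05,-1],[0,0,0,0,0,0.2,-1],[0,0,0,0,0,0.2,-1],[0,0,0,0,0,0.2,-1],[0,0,-0.08,0,0,0,-1],[0,0,-0.09,0,0,0,-1]],
  ],
)

```text
time_s: 17.4
ee_pos: [504.6, 175.5, 175.1]
ee_rot: [180.0, 0.2, -171.8]
force: [0.4, -0.5, 0.0]
gripper_width: 91.2
gripper_force: 0.0
```

```bash
python3 - <<'E'
from h import *
np.set_printoptions(precision=2,suppress=True)
im,d=optics.grab_frame("side")
a=cv2.resize(im[140:240,200:350],None,fx=5.3,fy=5.3,interpolation=cv2.INTER_CUBIC)
cv2.imwrite("pics/s5.png",a[...,::-1])
s=env.state();print(s["ee_pos"],s["ee_rot"],s["force"],s["torque"],s["gripper_width"])
E
```

```text
[504.06 175.36 174.21] [ 179.97    0.12 -172.05] [-0.95  0.66 -0.23] [ 0.11 -0.1  -0.03] 91.27183767770862
```

View pics/s5.png

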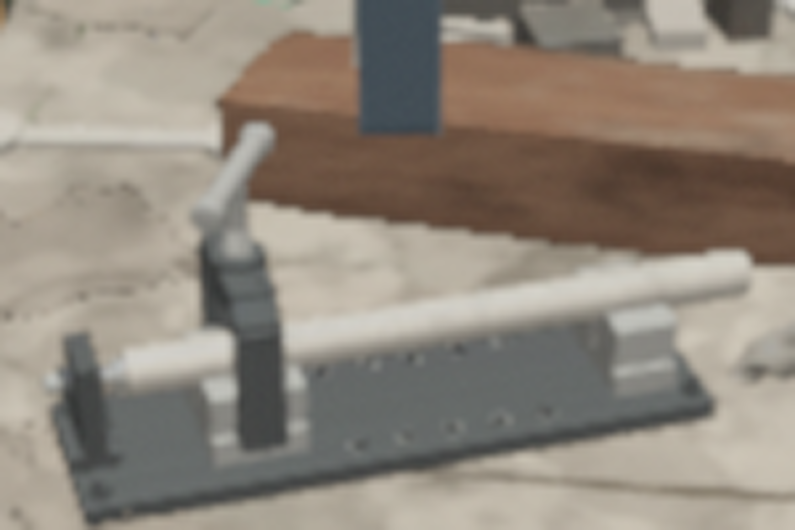

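The bar lies in both V's with its end on the stop screw at (125,368). Next, the T-handle.

Emit:
send_rows(
  targets=[
    [[0,0,-0.095,0.028,0.0127,0,-1],[0,0,-0.095,0.028,0.0127,0,-1],[0,0,-0.095,0.028,0.0127,0,-1],[0,0,-0.095,0.028,0.0127,0,-1],[0,0,-0.095,0.028,0.0127,0,-1],[0,0,-0.095,0.028,0.0127,0,-1],[0,0,-0.095,0.028,0.0127,0,-1],[0,0,-0.095,0.028,0.0127,0,-1],[0,0,-0.095,0.028,0.0127,0,-1],[0,0,-0.095,0.028,0.0127,0,-1],[0,0,-0.095,0.028,0.0127,0,-1],[0,0,-0.095,0.028,0.0127,0,-1]],
  ],
)

```text
time_s: 18.65
ee_pos: [571.2, 205.8, 172.8]
ee_rot: [-180.0, 0.0, 85.7]
force: [0.5, 0.4, -0.0]
gripper_width: 91.3
gripper_force: 0.0
```

Emit:
send_rows(
  targets=[
    [[0,0,-0.02,0,0,0,-1],[0,0,0,0,0,0,-1],[0,0,0,0,0,0,-1]],
  ],
)

```text
time_s: 18.95
ee_pos: [571.1, 205.8, 172.7]
ee_rot: [-180.0, 0.0, 84.2]
force: [0.4, -0.5, 0.3]
gripper_width: 91.3
gripper_force: 0.0
```

Emit:
send_rows(
  targets=[
    [[0,0,-0.007,0,0,-0.1,-1],[0,0,0,0,0,-0.1,-1],[0,0,0,0,0,-0.033,-1],[0,0,0,0,0,0,-1],[0,0,0,0,0,0,1],[0,0,0,0,0,0,1],[0,0,0,0,0,0,1],[0,0,0,0,0,0,1],[0,0,0,0,0,0,1],[0,0,0,0,0,0,1],[0,0,0,0,0,0,1],[0,0,0,0,0,0,1]],
  ],
  grip_force=40,
)

```text
time_s: 20.15
ee_pos: [571.4, 205.9, 126.0]
ee_rot: [180.0, -0.0, 83.5]
force: [0.1, 0.6, -0.2]
gripper_width: 30.5
gripper_force: 0.0
```

Emit:
send_rows(
  targets=[
    [[0,0,0,0,0,0,1],[0,0,0,0,0,0,1],[0,0,0,0,0,0,1],[0,0,0,0,0,0,1]],
  ],
)

```text
time_s: 20.55
ee_pos: [573.3, 205.7, 126.0]
ee_rot: [179.8, -0.0, 83.5]
force: [5.7, -1.3, -2.6]
gripper_width: 12.0
gripper_force: 40.0
```

```bash
cat > st.py <<'E'
from h import *
np.set_printoptions(precision=3,suppress=True)
s=env.state()
for k in("time_s","ee_pos","ee_rot","force","torque","gripper_width","gripper_force"):print(k,s[k])
print(s["qpos"][5])
E
python3 st.py
```

```text
time_s 20.55
ee_pos [573.343 205.725 126.045]
ee_rot [179.76   -0.022  83.481]
force [ 5.729 -1.346 -2.601]
torque [-0.129 -0.96  -0.001]
gripper_width 11.967830346286396
gripper_force 39.99924302101135
25.26441916734864
```

Emit:
send_rows(
  targets=[
    [[0,0,-0.03,0.01,0,-0.0006,1],[0,0,-0.06,0,0,-0.0012,1],[0,0,-0.06,0,0,-0.0012,1],[0,0,-0.06,0,0,-0.0012,1],[0,0,-0.06,0,0,-0.0012,1],[0,0,-0.06,0,0,-0.0012,1]],
  ],
)

```text
time_s: 21.15
ee_pos: [573.2, 205.7, 124.9]
ee_rot: [180.0, 0.0, 53.6]
force: [0.3, -1.1, 0.5]
gripper_width: 11.6
gripper_force: 40.0
```

```bash
python3 st.py
```

```text
time_s 21.15
ee_pos [573.198 205.741 124.885]
ee_rot [179.993   0.031  53.598]
force [ 0.338 -1.068  0.482]
torque [-0.129 -0.037  0.245]
gripper_width 11.593102763745812
gripper_force 40.00495791435242
55.090135757274815
```

Emit:
send_rows(
  targets=[
    [[0,0,-0.06,0,0,-0.0012,1],[0,0,-0.06,0,0,-0.0012,1],[0,0,-0.06,0,0,-0.0012,1],[0,0,-0.06,0,0,-0.0012,1],[0,0,-0.06,0,0,-0.0012,1],[0,0,0,0,0,0,1],[0,0,0,0,0,0,1]],
  ],
)

```text
time_s: 21.85
ee_pos: [573.1, 205.9, 123.6]
ee_rot: [-180.0, 0.0, 26.9]
force: [-0.6, -1.2, 1.8]
gripper_width: 11.7
gripper_force: 40.0
```

```bash
python3 st.py
```

```text
time_s 21.85
ee_pos [573.116 205.857 123.614]
ee_rot [-179.998    0.033   26.894]
force [-0.625 -1.164  1.766]
torque [-0.032  0.14   0.18 ]
gripper_width 11.693964626345608
gripper_force 40.00394403934479
81.78499585591182
```

Emit:
send_rows(
  targets=[
    [[0,0,-0.06,0,0,-0.0012,1],[0,0,-0.06,0,0,-0.0012,1],[0,0,-0.06,0,0,-0.0012,1],[0,0,-0.06,0,0,-0.0012,1],[0,0,-0.06,0,0,-0.0012,1],[0,0,-0.06,0,0,-0.0012,1]],
  ],
)

```text
time_s: 22.45
ee_pos: [573.0, 206.0, 122.2]
ee_rot: [180.0, 0.0, -5.7]
force: [-1.8, 0.5, 2.5]
gripper_width: 11.7
gripper_force: 40.0
```

```bash
python3 st.py|grep -A3 tor
```

```text
torque [0.079 0.235 0.259]
gripper_width 11.726946444383476
gripper_force 40.00496685504913
114.41192442575294
```

Emit:
send_rows(
  targets=[
    [[0,0,-0.05,0,0,-0.001,1],[0,0,-0.05,0,0,-0.001,1],[0,0,-0.05,0,0,-0.001,1]],
  ],
)

```text
time_s: 22.75
ee_pos: [573.1, 206.1, 121.7]
ee_rot: [-180.0, 0.0, -19.2]
force: [-1.5, 0.3, 2.4]
gripper_width: 12.2
gripper_force: 40.0
```

```bash
python3 st.py
```

```text
time_s 22.75
ee_pos [573.074 206.109 121.695]
ee_rot [-179.998    0.034  -19.199]
force [-1.512  0.344  2.442]
torque [0.121 0.239 0.182]
gripper_width 12.218554730386673
gripper_force 40.005483627319336
127.87352665761487
```

Emit:
send_rows(
  targets=[
    [[0,0,0,0,0,0,-1],[0,0,0,0,0,0,-1],[0,0,0,0,0,0,-1],[0,0,0,0,0,0.08,-1],[0,0,0,0,0,0.1,-1],[0,0,0.095,0,0,0,-1],[0,0,0.095,0,0,0,-1],[0,0,0.095,0,0,0,-1],[0,0,0.095,0,0,0,-1],[0,0,0.095,0,0,0,-1],[0,0,0.095,0,0,0,-1],[0,0,0.095,0,0,0,-1]],
  ],
)

```text
time_s: 23.95
ee_pos: [573.4, 205.8, 157.3]
ee_rot: [180.0, 0.0, 41.1]
force: [0.4, -0.2, -0.1]
gripper_width: 91.5
gripper_force: 0.0
```

Emit:
send_rows(
  targets=[
    [[0,0,0.095,0,0,0,-1],[0,0,0.095,0,0,0,-1],[0,0,0.095,0,0,0,-1],[0,0,0.095,0,0,0,-1],[0,0,0.095,0,0,0,-1],[0,0,0.095,0,0,0,-1],[0,0,0.095,0,0,0,-1],[0,0,0.095,0,0,0,-1],[0,0,0.095,0,0,0,-1],[0,0,0.095,0,0,0,-1],[0,0,0.095,0,0,0,-1],[0,0,0.095,0,0,0,-1]],
  ],
)

```text
time_s: 25.15
ee_pos: [573.4, 205.8, 157.3]
ee_rot: [-180.0, -0.0, 143.7]
force: [-0.1, 0.1, -0.9]
gripper_width: 91.3
gripper_force: 0.0
```

Emit:
send_rows(
  targets=[
    [[0,0,0.095,0,0,0,-1],[0,0,0.09,0,0,0,-1],[0,0,0,0,0,0,-1],[0,0,0,0,0,0,-1]],
  ],
)

```text
time_s: 25.55
ee_pos: [573.4, 205.9, 157.4]
ee_rot: [180.0, -0.0, 159.8]
force: [0.3, 0.7, 0.2]
gripper_width: 91.6
gripper_force: 0.0
```

Emit:
send_rows(
  targets=[
    [[0,0,0.01,0,0,-0.1,-1],[0,0,0,0,0,-0.076,-1],[0,0,0,0,0,0,1],[0,0,0,0,0,0,1],[0,0,0,0,0,0,1],[0,0,0,0,0,0,1],[0,0,0,0,0,0,1],[0,0,0,0,0,0,1],[0,0,0,0,0,0,1],[0,0,0,0,0,0,1],[0,0,0,0,0,0,1],[0,0,0,0,0,0,1]],
  ],
)

```text
time_s: 26.75
ee_pos: [573.4, 205.9, 122.2]
ee_rot: [180.0, -0.0, 160.9]
force: [0.2, 0.8, -0.0]
gripper_width: 14.3
gripper_force: 1.1
```

Emit:
send_rows(
  targets=[
    [[0,0,0,0,0,0,1],[0,0,0,0,0,0,1]],
  ],
)

```text
time_s: 26.95
ee_pos: [573.5, 206.0, 122.3]
ee_rot: [180.0, 0.0, 160.9]
force: [0.4, 1.3, 0.2]
gripper_width: 11.6
gripper_force: 39.8
```

```bash
python3 st.py
```

```text
time_s 26.95
ee_pos [573.513 205.997 122.252]
ee_rot [179.985   0.012 160.892]
force [0.423 1.264 0.212]
torque [ 0.172 -0.214  0.147]
gripper_width 11.59271585149627
gripper_force 39.84640896320343
-52.22030083911288
```

```bash
cat > tq.py <<'E'
from h import *
T=[];F=[]
for i in range(4):
    s=env.state();T.append(s["torque"][2]);F.append(s["force"][2])
    if i<3: optics.grab_frame("side")
print("tz",np.round(T,3),"mean",round(np.mean(T),3),"fz",round(np.mean(F),2),"z",round(s["ee_pos"][2],2),"yaw",round(s["ee_rot"][2],2),"q6",round(s["qpos"][5],1),"t",s["time_s"])
E
echo
```

Emit:
send_rows(
  targets=[
    [[0,0,-0.02,0,0,-0.0004,1],[0,0,-0.03,0,0,-0.0006,1]],
  ],
)

```text
time_s: 27.15
ee_pos: [573.5, 206.0, 122.1]
ee_rot: [180.0, 0.0, 156.3]
force: [0.1, 0.7, -0.8]
gripper_width: 11.6
gripper_force: 39.8
```

```bash
python3 tq.py
```

```text
tz [0.25  0.253 0.245 0.193] mean 0.235 fz -0.4 z 122.09 yaw 156.43 q6 -47.8 t 27.3
```

Emit:
send_rows(
  targets=[
    [[0,0,-0.025,0,0,-0.0005,1],[0,0,-0.025,0,0,-0.0005,1]],
  ],
)

```text
time_s: 27.5
ee_pos: [573.5, 206.0, 121.9]
ee_rot: [180.0, 0.0, 151.9]
force: [-0.2, 0.5, -0.0]
gripper_width: 11.6
gripper_force: 39.8
```

```bash
python3 tq.py
```

```text
tz [0.187 0.254 0.262 0.204] mean 0.227 fz -0.01 z 121.86 yaw 151.96 q6 -43.3 t 27.65
```

Emit:
send_rows(
  targets=[
    [[0,0,-0.025,0,0,-0.0005,1],[0,0,-0.025,0,0,-0.0005,1]],
  ],
)

```text
time_s: 27.85
ee_pos: [573.5, 206.0, 121.7]
ee_rot: [180.0, 0.0, 147.4]
force: [0.1, 1.0, 0.7]
gripper_width: 11.3
gripper_force: 39.8
```

```bash
python3 tq.py
```

```text
tz [0.218 0.208 0.261 0.228] mean 0.229 fz 0.15 z 121.72 yaw 147.46 q6 -38.8 t 28.0
```

Emit:
send_rows(
  targets=[
    [[0,0,-0.025,0,0,-0.0005,1],[0,0,-0.025,0,0,-0.0005,1]],
  ],
)

```text
time_s: 28.2
ee_pos: [573.5, 206.0, 121.6]
ee_rot: [180.0, 0.0, 142.9]
force: [0.2, 1.0, 0.8]
gripper_width: 11.8
gripper_force: 39.8
```

```bash
python3 tq.py
```

```text
tz [0.293 0.227 0.234 0.252] mean 0.251 fz 0.3 z 121.59 yaw 142.97 q6 -34.3 t 28.35
```

Emit:
send_rows(
  targets=[
    [[0,0,-0.025,0,0,-0.0005,1],[0,0,-0.025,0,0,-0.0005,1]],
  ],
)

```text
time_s: 28.55
ee_pos: [573.5, 206.0, 121.5]
ee_rot: [180.0, 0.0, 138.4]
force: [-0.2, 1.0, 0.8]
gripper_width: 11.8
gripper_force: 39.8
```

```bash
python3 tq.py
```

```text
tz [0.226 0.28  0.246 0.267] mean 0.255 fz 1.2 z 121.48 yaw 138.47 q6 -29.8 t 28.7
```

Emit:
send_rows(
  targets=[
    [[0,0,-0.025,0,0,-0.0005,1],[0,0,-0.025,0,0,-0.0005,1]],
  ],
)

```text
time_s: 28.9
ee_pos: [573.5, 206.0, 121.4]
ee_rot: [180.0, 0.0, 133.9]
force: [-0.1, 0.6, 1.9]
gripper_width: 11.9
gripper_force: 39.8
```

```bash
python3 tq.py
```

```text
tz [0.281 0.324 0.248 0.275] mean 0.282 fz 2.75 z 121.35 yaw 133.97 q6 -25.3 t 29.05
```

Emit:
send_rows(
  targets=[
    [[0,0,-0.017,0,0,-0.0003,1],[0,0,-0.017,0,0,-0.0003,1]],
  ],
)

```text
time_s: 29.25
ee_pos: [573.5, 206.0, 121.3]
ee_rot: [180.0, 0.0, 130.7]
force: [0.2, 0.5, 4.3]
gripper_width: 11.6
gripper_force: 39.8
```

```bash
python3 tq.py
```

```text
tz [0.283 0.25  0.247 0.285] mean 0.266 fz 4.01 z 121.27 yaw 130.82 q6 -22.2 t 29.4
```

Emit:
send_rows(
  targets=[
    [[0,0,-0.02,0,0,0,1],[0,0,-0.02,0,0,0,1]],
  ],
)

```text
time_s: 29.6
ee_pos: [573.5, 205.9, 121.2]
ee_rot: [180.0, 0.0, 127.2]
force: [-1.0, 0.6, 4.1]
gripper_width: 11.6
gripper_force: 39.8
```

```bash
python3 tq.py
```

```text
tz [0.266 0.288 0.272 0.33 ] mean 0.289 fz 4.86 z 121.21 yaw 127.26 q6 -18.6 t 29.75
```

Emit:
send_rows(
  targets=[
    [[0,0,-0.02,0,0,0,1],[0,0,-0.02,0,0,0,1]],
  ],
)

```text
time_s: 29.95
ee_pos: [573.5, 206.0, 121.1]
ee_rot: [180.0, 0.0, 123.6]
force: [-0.6, 0.9, 4.4]
gripper_width: 12.2
gripper_force: 39.8
```

```bash
python3 tq.py
```

```text
tz [0.283 0.358 0.348 0.288] mean 0.319 fz 4.93 z 121.09 yaw 123.68 q6 -15.0 t 30.1
```

Emit:
send_rows(
  targets=[
    [[0,0,-0.02,0,0,0,1],[0,0,-0.02,0,0,0,1]],
  ],
)

```text
time_s: 30.3
ee_pos: [573.5, 205.9, 121.1]
ee_rot: [180.0, 0.0, 120.0]
force: [0.9, 1.0, 3.9]
gripper_width: 11.9
gripper_force: 39.8
```

```bash
python3 tq.py
```

```text
tz [0.365 0.342 0.339 0.326] mean 0.343 fz 4.78 z 121.04 yaw 120.09 q6 -11.4 t 30.45
```

Emit:
send_rows(
  targets=[
    [[0,0,-0.02,0,0,0,1],[0,0,-0.018,0,0,0,1]],
  ],
)

```text
time_s: 30.65
ee_pos: [573.5, 205.9, 121.0]
ee_rot: [180.0, 0.0, 116.6]
force: [-0.4, 1.7, 4.1]
gripper_width: 11.6
gripper_force: 39.8
```

```bash
python3 tq.py
```

```text
tz [0.394 0.402 0.324 0.334] mean 0.363 fz 4.4 z 120.98 yaw 116.63 q6 -8.0 t 30.8
```

The torque is about 0.13 N·m over the free reading, so I'll let go and lift clear.

Emit:
send_rows(
  targets=[
    [[0,0,0,0,0,0,-1],[0,0,0,0,0,0,-1],[0,0,0,0,0,0,-1],[0,0,0,0,0,0,-1],[0,0,0,0,0,0.05,-1],[0,0,0,0,0,0.15,-1],[0,0,0,0,0,0.2,-1],[0,0,0,-0.05,0,0.2,-1],[0,0,0,-0.1,0,0.1,-1],[0,0,0,0,0,0,-1],[0,0,0,0,0,0,-1]],
  ],
)

```text
time_s: 31.9
ee_pos: [543.4, 205.9, 261.5]
ee_rot: [179.9, 0.0, 116.6]
force: [-0.5, -0.6, 0.5]
gripper_width: 91.3
gripper_force: 0.0
```

```bash
python3 - <<'E'
from h import *
im,d=optics.grab_frame("side")
a=cv2.resize(im[140:240,200:350],None,fx=5.3,fy=5.3,interpolation=cv2.INTER_CUBIC)
cv2.imwrite("pics/s6.png",a[...,::-1])
E
```

```text
(no output)
```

View pics/s6.png

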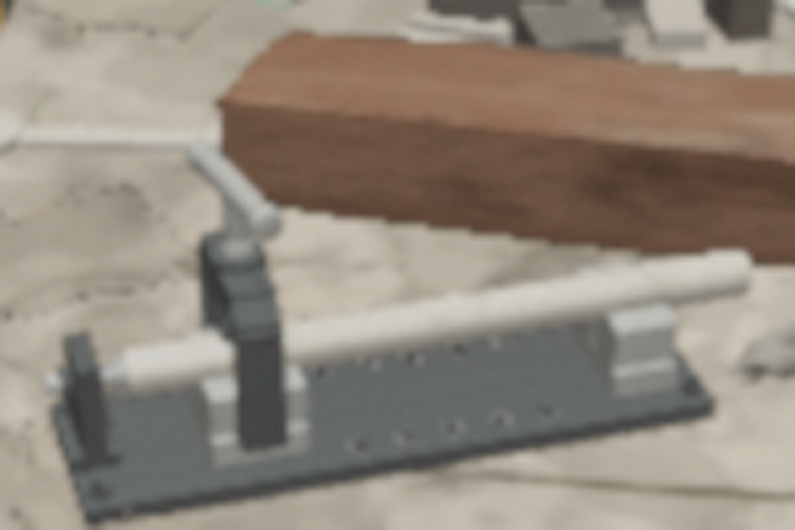

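The bar is unmoved, its end on the stop at (125,368) and lying in both V's. The handle has turned and the gripper is clear. Handing in.

```bash
python3 -c "
from workcell import env
print(env.job_done())"
```

```text
the job is handed in; nothing more can be done
None
```

The bar lies in both V-blocks with its end on the stop (about 10 N of push), the screw is tightened to about 0.13 N·m over its free reading, the gripper is clear, and the job was handed in at about 32 s; no verdict came back.

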